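# Thread a porcelain napkin ring onto a bent display rod

## Robot

A 6-joint arm with a two-finger parallel gripper is mounted at the origin on the work surface. World frame = base frame: x ahead of the robot, y to its left, z up, the work surface at z = 0. Lengths are in m, angles in rad, forces in N, time in s.
With the tool pointing down it reaches from about 0.35 to 0.775 m from the base axis. Payload 7.3 kg.
Tool frame: the origin (TCP) lies on the centre line of the jaws, within the pads' length; the fingertips stand 17 mm ahead of it and the grasp point (between the pads) lies 2 mm behind it (robot.tip_extent is the distance from the TCP to the fingertips, in m); z points along the fingers, y is the line along which they close (so a half turn about z gives the same grasp; the last joint's range is limited). The gripper opens to 92 mm and grips with 3 to 60 N. Pads are 19 mm wide; open, the fingers measure 130 mm over their backs; the gripper's body (75 mm by 190 mm) begins 47 mm behind the grasp point.
Start: joints at [-1.339, 0.342, 1.524, -0, 1.275, -0.146], TCP at [0.194, -0.488, 0.244] pointing down, gripper open.
Joint ranges: [-2.53, 2.53], [-0.77, 2.02], [0.04, 2.7], [-1, 4.14], [0.28, 2.66], [-3.11, 3.11]. Speed limits (rad/s): [2.57, 2.57, 3.14, 3.14, 3.14, 3.14].

## Interface

Orientations are given as [roll, pitch, yaw] about the fixed x, y, z axes, in that order (R = Rz(yaw) Ry(pitch) Rx(roll)).
In Python, from cell import robot gives the robot as it stands.
- The arm moves only by the tool step_arm, never from a script. Its argument "motion" is a list of rows, each a list of 2 entries, a list of its own where there are three numbers: the shift along the tool's x, y, z in units of 60 mm (1.0 is 60 mm), then the turn about the tool's z in rad. In form: [[[x, y, z], spin], ...]. A call has 1 to 10 rows; each row is the pose to reach, as a shift and turn from the pose commanded when the call began, along the tool's axes at that moment; what a row does not reach only later rows make up. A row lasts 1/8 s, in which the tool goes at most 62.5 mm and 10.7 degrees, less where a joint would pass 70% of its speed; a pose out of reach is approached as far as the arm can. A call with a gripper value outside its range is refused whole. "hand" is the closure in counts, from 0 (fully open) to 255 (shut), set as the call begins (left out, the last holds). The fingers move at their own pace and stop on an object; "squeeze" is the grip in N (left out, the last holds). Time passes only in rows, so rows that repeat a pose let the fingers close. It gives the time, the measured TCP pose, the force, the opening and the grip force at its end, in the units of the state.
- robot.observe(): the state, without advancing time (a new reading comes with each control period).
- robot.read_camera(name): name is "scene" or "side" or "wrist"; returns a dict with "pixels" (420x560x3 uint8, red, green, blue), "intrinsics" (3x3 intrinsics, pixels), "xyz" and "rotation" of the camera in the world; the wrist camera has in their place "T_tool_cam" (4x4, takes a point from camera to tool coordinates, whose origin is the TCP and whose axes are the flange's). Camera axes: x right, y up, looking along -z (the intrinsics and any distortion apply to the point x, -y, -z); pixel columns grow to the right and rows downward; lengths in m; the calibration is good to about 2 mm. A picture is of the moment at which its call begins: read the wrist's pose just before it. There is no depth.
- robot.hand_in(): hands the job in; it is judged then, once.
The state is a dict: "time": time; "qpos": joint angles; "qvel": joint speeds; "joint_efforts": joint torques, N m; "tool_pos": TCP position; "tool_rot": TCP orientation; "contact_force": force on the tool from outside, world axes, zero at the start; "torque": the same for the moment, N m; "opening": finger opening in m; "grip_force": force on a finger pad.
Only numpy, scipy, OpenCV 4.12 (cv2) and the standard library are available. Lean on these libraries where they do the work, as an engineer would, in place of code of your own. Each camera call takes 0.05 s, during which the arm holds its last target. There are 200 camera calls.

## Task

Pick up the square porcelain napkin ring, thread it over the free end of the bent display rod and slide it round the bend until it sits fully home against the collar by the post, then let go of it and leave it hanging there. Porcelain chips, so slide it gently, easing it with the rod rather than forcing it, and leave the other crockery where it stands.

Things in the scene. Friction and masses are not known exactly. Their poses are not given: they have to be found in the camera images.
- ring: the napkin ring: a white porcelain block 44 mm wide (its y) by 44 mm high (its z) by 26 mm long (its x), 0.1 kg, with a round 24 mm bore right through along its x axis; either end may go first. It stands on the table on its flat side, bore level. Origin: centre of its underside. Its two flat sides (facing its y and -y) are to be gripped from above
- bore (a point): middle of the napkin ring's bore (22 mm above ring), same axes as the ring
- stand: the display stand, fixed to the table: round dark wood base (150 mm across, 14 mm thick), steel post, and a rigid bent steel rod, 20 mm thick, its ends level at 125 mm above the table. Origin: on the table under the end of the rod at the post; z up. From the collar (36 mm across, working face at stand x = -22 mm) the rod runs along -x to x = -60 mm, y = 0, then a 45-degree bend, radius 70 mm, to (-109.5, 20.5) mm
- rod_tip (a point): the rounded free end of the rod (very end, on the centre line, 125 mm up); x axis along the rod from the free end inwards, the threading direction (-y of the stand); z up. From the middle length the rod goes on with a second 45-degree bend of radius 70 mm to stand (-200.7, 140.7) mm and then straight along +y to this end at (-200.7, 200.7) mm
- seat (a point): where the middle of the bore must end: on the rod's centre line, 13 mm (half the ring's length) before the collar's face (stand frame -35, 0, 125 mm), axes of stand; the ring slides onto it in the +x direction
- round_ring: a bystander: round wooden napkin ring, 48 mm across, 32 mm high, standing on end
- egg_cup: a bystander: white egg cup, 48 mm across, 58 mm high
- saucer: a bystander: white saucer, 120 mm across
- teapot: a bystander: white teapot, 160 mm high, about 250 mm from spout to handle
- blue_vase: a bystander: blue vase, 60 mm across, 130 mm high
- cup: a bystander: blue mug, 80 mm across, 70 mm high
- bowl: a bystander: white bowl, 170 mm across, 70 mm high
- mid (a point): designed middle of the rod's 100 mm long middle length, which should run straight from stand (-109.5, 20.5) to (-180.2, 91.2) mm, 125 mm up (axes of stand). In truth it is bowed in one smooth hump (raised cosine): its centre line strays from nothing at the two ends to 6.5 mm off here, to one side, up, down or aslant, differently each time and unmeasured: feel for it with the ring
Things that resemble listed ones, but are neither listed nor needed, are in the scene too. What is shaped like the ring but red is not meant.

How it is judged:
On the way:
1. the ring is threaded over the free end of the rod (x of bore in the frame of rod_tip between 0.015 and 0.07 m and y of bore in the frame of rod_tip between -0.008 and 0.008 m and z of bore in the frame of rod_tip between -0.006 and 0.006 m and angle between the x axis of ring and the x axis of rod_tip, either way round below 0.35 rad), for 0.1 s.
At the end, for the whole second after the job is handed in: the ring hangs on the rod at rest, released, with the middle of its bore no more than 4 mm short of the seat along the rod and within 6 mm of it sideways and in height, its bore within 0.2 rad of the rod's direction there (x of bore in the frame of seat above -0.004 m and y of bore in the frame of seat between -0.006 and 0.006 m and z of bore in the frame of seat between -0.006 and 0.006 m and angle between the x axis of ring and the x axis of seat, either way round below 0.2 rad and linear speed of ring below 0.02 m/s and contact force between ring and the fingers below 0.05 N); the robot touches nothing.
It fails at once if the ring is pressed on the rod, collar or stand with more than 20 N (contact force between ring and stand above 20 N).
It fails at once if another piece of crockery (round ring, egg cup, saucer, teapot, blue vase, cup or bowl) is moved by more than 20 mm (distance of any of round_ring, egg_cup, saucer, teapot, blue_vase, cup, bowl from where it was at the start of the episode above 0.02 m).
It also fails if it takes over 72 s, if anything falls off the work surface, if the arm or the gripper's body presses on something with over 40 N, if the wrist force passes 120 N, or if a joint passes its speed limit or range.

## Working session

There is one attempt and no reset: what is moved stays moved. The work goes in short steps, Python scripts to look and compute and a tool call to move; the robot and the scene stay as the last step left them, time stands still between calls to the robot, and variables do not carry over. Pictures are saved under pics/ and viewed, at most 10 in all, crops included, and the job is handed in when it is done.

Besides the shell and the picture viewer there is one more tool, called after "Emit:" as name([rows], argument=value, ...), one row to a line, values as JSON. step_arm: Moves the arm, as the interface text tells. Its arguments: {"type":"object","properties":{"motion":{"type":"array"},"hand":{"type":"number"},"squeeze":{"type":"number"}},"required":["motion"]}

```bash
ls; mkdir -p pics; python3 - <<'E'
from cell import robot
import cv2,numpy as np,pickle
s=robot.observe();print({k:np.round(v,3) for k,v in s.items()})
D={}
for n in ['scene','side','wrist']:
    c=robot.read_camera(n);D[n]=c
    cv2.imwrite(f'pics/{n}0.png',c['pixels'][:,:,::-1])
    print(n,{k:np.round(v,3).tolist() for k,v in c.items() if k!='pixels'})
pickle.dump(D,open('d0.pkl','wb'))
a=cv2.imread('pics/scene0.png');
E
```

```text
pics
{'time': np.float64(0.0), 'qpos': array([-1.339,  0.343,  1.525,  0.   ,  1.275, -0.146]), 'qvel': array([-0.   , -0.001, -0.   ,  0.001,  0.   ,  0.001]), 'joint_efforts': array([-1.0000e-03, -4.3124e+01, -2.4422e+01,  7.2000e-02,  5.6000e-02,
       -0.0000e+00]), 'tool_pos': array([ 0.194, -0.488,  0.243]), 'tool_rot': array([-3.14 , -0.   ,  0.378]), 'contact_force': array([-0.478, -0.015, -0.424]), 'torque': array([ 0.018,  0.01 , -0.034]), 'grip_force': np.float64(0.0), 'opening': np.float64(0.092)}
scene {'intrinsics': [[476.073, 0.0, 278.449], [0.0, 476.073, 221.378], [0.0, 0.0, 1.0]], 'xyz': [1.256, -0.432, 1.467], 'rotation': [0.552, -0.004, 0.962]}
side {'intrinsics': [[395.64, 0.0, 280.139], [0.0, 395.64, 209.919], [0.0, 0.0, 1.0]], 'xyz': [0.339, 0.845, 0.807], 'rotation': [0.853, -0.013, -2.872]}
wrist {'intrinsics': [[306.448, 0.0, 282.181], [0.0, 306.448, 209.138], [0.0, 0.0, 1.0]], 'T_tool_cam': [[0.001, 0.967, 0.254, 0.067], [1.0, -0.001, -0.0, -0.001], [-0.0, 0.254, -0.967, -0.141], [0.0, 0.0, 0.0, 1.0]]}
```

View pics/scene0.png

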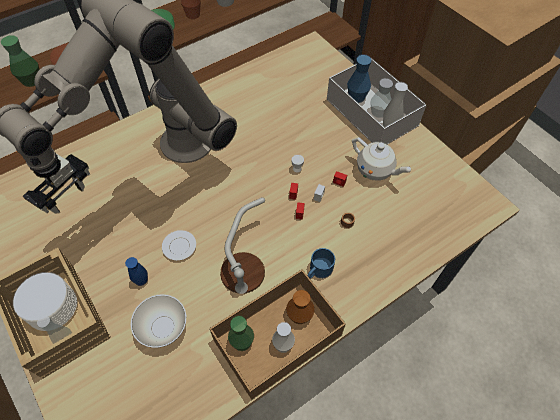

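View pics/side0.png

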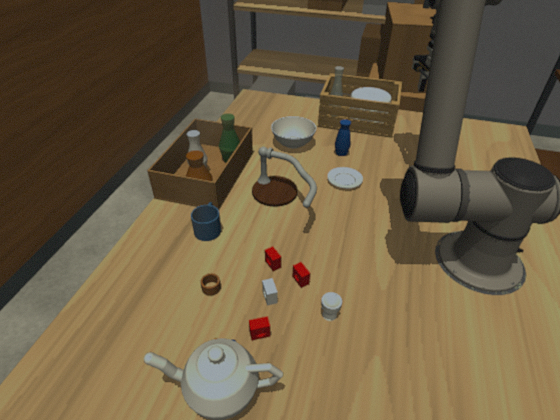

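Both views show a white block with red lookalikes next to it. In the scene picture the white block is at (319,192), with red blocks at (294,190), (300,210) and (340,179). Other things that could be mistaken for it are the egg cup at (298,162) and the round ring at (348,220). The side view has the white block at (269,291). I choose the white block and check it in a crop.

```bash
cat > h.py <<'E'
import numpy as np,cv2,pickle
from scipy.spatial.transform import Rotation as R
def cam(c,tool=None):
    K=np.array(c['intrinsics'])
    if 'xyz' in c: return K,np.array(c['xyz']),R.from_euler('xyz',c['rotation']).as_matrix()
    T=np.array(c['T_tool_cam']);p,r=tool;Rt=R.from_euler('xyz',r).as_matrix()
    return K,np.array(p)+Rt@T[:3,3],Rt@T[:3,:3]
def ray(C,uv):
    K,o,M=C;uv=np.atleast_2d(uv).astype(float)
    d=np.c_[(uv[:,0]-K[0,2])/K[0,0],-(uv[:,1]-K[1,2])/K[1,1],-np.ones(len(uv))]
    return o,d@M.T
def onz(C,uv,z):
    o,d=ray(C,uv);return o+d*((z-o[2])/d[:,2])[:,None]
def proj(C,P):
    K,o,M=C;q=(np.atleast_2d(P)-o)@M
    return np.c_[K[0,0]*q[:,0]/-q[:,2]+K[0,2],-K[1,1]*q[:,1]/-q[:,2]+K[1,2]]
def tri(C1,u1,C2,u2):
    o1,d1=ray(C1,u1);o2,d2=ray(C2,u2);out=[]
    for a,b in zip(d1,d2):
        t=np.linalg.lstsq(np.c_[a,-b],o2-o1,rcond=None)[0];out.append((o1+a*t[0]+o2+b*t[1])/2)
    return np.array(out)
E
python3 - <<'E'
from h import *
D=pickle.load(open('d0.pkl','rb'))
a=D['scene']['pixels'][150:300,200:360,::-1];b=D['side']['pixels'][140:315,240:340,::-1]
A=cv2.resize(a,None,fx=3.3,fy=3.3,interpolation=cv2.INTER_CUBIC);B=cv2.resize(b,None,fx=2.6,fy=2.6,interpolation=cv2.INTER_CUBIC)
H=max(len(A),len(B));im=np.zeros((H,A.shape[1]+B.shape[1],3),np.uint8);im[:len(A),:A.shape[1]]=A;im[:len(B),A.shape[1]:]=B
print(im.shape);cv2.imwrite('pics/crop1.png',im)
C=cam(D['scene']);S=cam(D['side'])
print(onz(C,[[319,192],[262,202],[238,271]],[0.03,.125,.125][0]))
print(tri(C,[[319,192],[262,202]],S,[[269,291],[307,204]]))
E
```

```text
(495, 788, 3)
[[ 0.51366418  0.27466065  0.03      ]
 [ 0.43087563  0.07722664  0.03      ]
 [ 0.61534458 -0.14264053  0.03      ]]
[[0.51301826 0.27662024 0.02689339]
 [0.47969078 0.0441569  0.12055008]]
```

View pics/crop1.png

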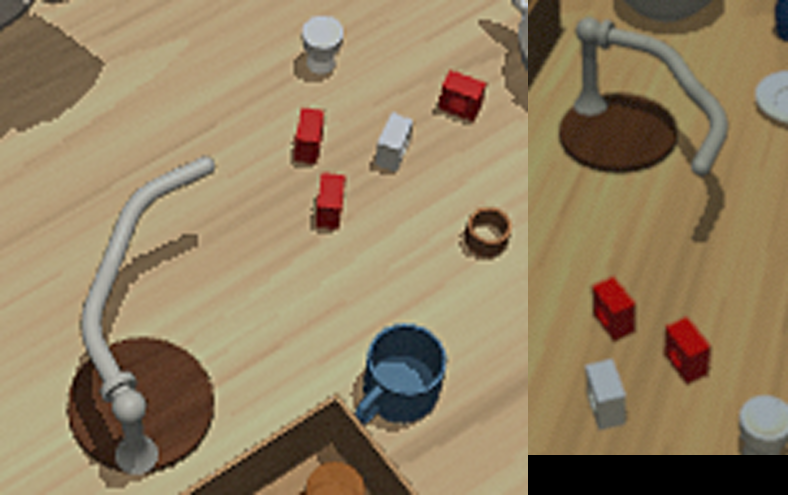

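The crop confirms that only the white block at crop (393,142) matches. The rod runs from its tip at crop (210,163) to the collar at (120,388).

```bash
python3 - <<'E'
from h import *
D=pickle.load(open('d0.pkl','rb'))
C=cam(D['scene']);S=cam(D['side'])
# ring: hull of the white blob, scene
for n,(u0,u1,v0,v1) in {'scene':(309,331,180,203),'side':(259,282,278,304)}.items():
    p=D[n]['pixels'][v0:v1,u0:u1].astype(int);m=((p.max(2)-p.min(2)<45)&(p.max(2)>95)).astype(np.uint8)
    k,_=cv2.findContours(m,cv2.RETR_EXTERNAL,cv2.CHAIN_APPROX_NONE);k=max(k,key=cv2.contourArea)[:,0]+[u0,v0]
    # edges seen by brightness: top face = brightest
    t=(p.mean(2)>np.percentile(p.mean(2)[m>0],55))&(m>0)
    vv,uu=np.nonzero(t);w=onz(cam(D[n]),np.c_[uu+u0,vv+v0],.044)[:,:2]
    r=cv2.minAreaRect((w*1000).astype(np.float32));print(n,m.sum(),t.sum(),r, w.mean(0))
t=onz(C,[[263.6,199.4]],.125);c=onz(C,[[236.4,267.6]],.125);print('tip,collar scene',t,c)
print('side',onz(S,[[306.2,204.6],[269.6,153.5]],.125))
T=(t+onz(S,[[306.2,204.6]],.125))[0,:2]/2;Q=(c+onz(S,[[269.6,153.5]],.125))[0,:2]/2
d=T-Q;v=np.array([-180.7,200.7]);yaw=np.arctan2(d[1],d[0])-np.arctan2(v[1],v[0]);print(np.hypot(*d),'yaw',yaw)
print('tip dir in (-y stand)',np.array([np.sin(yaw),-np.cos(yaw)]))
E
```

```text
scene 113 48 ((512.9141845703125, 276.33404541015625), (21.715761184692383, 39.44944381713867), 30.925857543945312) [0.51302699 0.2761166 ]
side 295 133 ((513.349609375, 273.9986877441406), (23.184486389160156, 40.11500549316406), 32.025657653808594) [0.51341575 0.27444587]
tip,collar scene [[0.47969272 0.05396867 0.125     ]] [[ 0.64496586 -0.15961412  0.125     ]]
side [[ 0.47790085  0.04984468  0.125     ]
 [ 0.64191849 -0.15925521  0.125     ]]
0.2679053356567628 yaw -0.07117262556959636
tip dir in (-y stand) [-0.07111255 -0.9974683 ]
```

Emit:
step_arm([
  [[9.6, -9.85, 0], -0.16],
  [[9.6, -9.85, 0], -0.16],
  [[9.6, -9.85, 0], -0.16],
  [[9.6, -9.85, 0], -0.16],
  [[9.6, -9.85, 0], -0.16],
  [[9.6, -9.85, 0], -0.16],
  [[9.6, -9.85, 0], -0.16],
  [[9.6, -9.85, 0], -0.16],
  [[9.6, -9.85, 0], -0.16],
  [[9.6, -9.85, 0], -0.16],
], hand=70, squeeze=6)

```text
time: 1.4
tool_pos: [0.4344, 0.0911, 0.2437]
tool_rot: [3.141, -0.0, 0.538]
contact_force: [1.3, -0.2, -0.8]
opening: 0.0664
grip_force: 0.0
```

```bash
cat > go.py <<'E'
# usage: go.py x y z yaw -> shift in tool axes (units) and spin
from h import *; from cell import robot; import sys
x,y,z,w=map(float,sys.argv[1:5]);s=robot.observe();M=R.from_euler('xyz',s['tool_rot']).as_matrix()
d=M.T@(np.array([x,y,z])-s['tool_pos'])/.06;sp=-((w-s['tool_rot'][2]+np.pi)%(2*np.pi)-np.pi)
print(np.round(s['time'],2),np.round(s['tool_pos'],4),np.round(s['tool_rot'],3),'shift',np.round(d,3),'spin',round(sp,3))
E
python3 go.py .513 .275 .15 .54
python3 - <<'E'
from h import *
D=pickle.load(open('d0.pkl','rb'))
p=D['scene']['pixels'].astype(int);m=((p[...,0]>110)&(p[...,1]<60)&(p[...,2]<60)).astype(np.uint8)
m[:160]=0;n,l,s,c=cv2.connectedComponentsWithStats(m)
w=onz(cam(D['scene']),c[1:][s[1:,4]>15],.03)
e=np.array([np.cos(.54),np.sin(.54)]);f=np.array([-e[1],e[0]])
print(w,[( (q[:2]-[.513,.275])@e,(q[:2]-[.513,.275])@f) for q in w])
E
```

```text
1.4 [0.4344 0.0911 0.2437] [ 3.141 -0.     0.538] shift [ 2.695 -1.962  1.562] spin -0.002
[[0.49816666 0.38660831 0.03      ]
 [0.44428038 0.20869967 0.03      ]
 [0.52897913 0.17560029 0.03      ]] [(np.float64(0.044659169968786855), np.float64(0.10335377270637254)), (np.float64(-0.0930288002414198), np.float64(-0.0215351417313025)), (np.float64(-0.03739953179231616), np.float64(-0.09347144101511476))]
```

Emit:
step_arm([
  [[2.7, -1.95, 1.5], 0],
  [[2.7, -1.95, 1.5], 0],
  [[2.7, -1.95, 1.5], 0],
  [[2.7, -1.95, 1.5], 0],
  [[2.7, -1.95, 1.5], 0],
  [[2.7, -1.95, 1.5], 0],
])

```text
time: 2.15
tool_pos: [0.513, 0.2719, 0.1537]
tool_rot: [3.141, 0.001, 0.538]
contact_force: [-0.3, -0.3, 0.5]
opening: 0.0668
grip_force: 0.0
```

```bash
python3 - <<'E'
from h import *; from cell import robot
s=robot.observe();t=(s['tool_pos'],s['tool_rot']);c=robot.read_camera('wrist');pickle.dump((c,t),open('w1.pkl','wb'))
cv2.imwrite('pics/w1.png',c['pixels'][:,:,::-1]);C=cam(c,t)
p=c['pixels'].astype(int);m=((p.max(2)-p.min(2)<40)&(p.max(2)>110)).astype(np.uint8)
n,l,st,ce=cv2.connectedComponentsWithStats(m)
for i in range(1,n):
    if st[i,4]>300: print(st[i],ce[i],onz(C,ce[i:i+1],.044))
print(t,proj(C,[[.513,.275,.044]]))
E
```

```text
[   0    0   30   69 1431] [11.60726765 26.18518519] [[0.53049657 0.51410213 0.044     ]]
[ 254  192   54   32 1619] [280.28350834 207.35577517] [[0.51379031 0.2754429  0.044     ]]
[   0  398  172   18 1127] [ 73.70896185 409.90505768] [[0.22147459 0.34732437 0.044     ]]
(array([0.51298256, 0.27186746, 0.15368511]), array([3.14136515e+00, 7.05881466e-04, 5.37752192e-01])) [[280.25511832 208.39244703]]
```

View pics/w1.png

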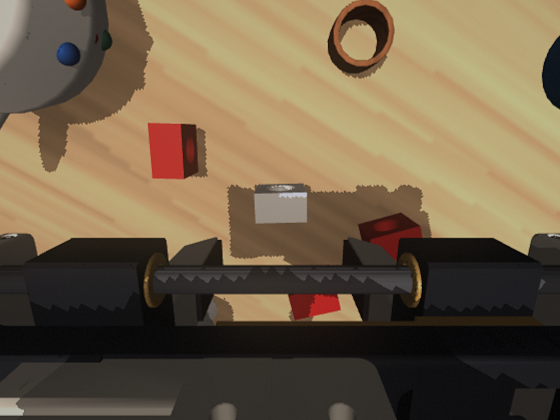

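The white block sits square in view at columns 254–308. Its top face covers rows 192–223, and the bore end shows just above it. I refine its pose from the top face.

```bash
python3 - <<'E'
from h import *
c,t=pickle.load(open('w1.pkl','rb'));C=cam(c,t)
p=c['pixels'][180:230,248:314].astype(int)
print(p[::3,30].mean(1).round(),p[::3,10].mean(1).round())
for th in (150,170,185):
    m=(p.max(2)-p.min(2)<40)&(p.mean(2)>th)
    k,_=cv2.findContours(m.astype(np.uint8),cv2.RETR_EXTERNAL,cv2.CHAIN_APPROX_NONE);k=max(k,key=cv2.contourArea)[:,0]+[248,180]
    w=onz(C,k,.044)[:,:2]*1000;print(th,len(k),cv2.minAreaRect(w.astype(np.float32)))
E
python3 go.py .5135 .275 .023 .54
```

```text
[148. 137. 140. 139.  97. 150. 144. 143. 143. 142. 142. 141. 141. 139.
 127.  80.  81.] [150. 146.  71.  70.  65. 147. 143. 142. 144. 143. 142. 142. 140. 141.
 137.  82.  81.]
150 61 ((527.61865234375, 272.2662048339844), (4.276435375213623, 23.43778419494629), 30.874507904052734)
170 62 ((527.8291015625, 271.91424560546875), (4.276416778564453, 22.583724975585938), 30.874507904052734)
185 57 ((528.0369873046875, 272.51519775390625), (3.2980990409851074, 21.838956832885742), 34.779422760009766)
2.2 [0.5131 0.2716 0.1542] [ 3.141 -0.     0.537] shift [ 0.034 -0.046  2.186] spin -0.003
```

```bash
python3 - <<'E'
from h import *
c,t=pickle.load(open('w1.pkl','rb'));C=cam(c,t)
p=c['pixels'][194:230,248:314].astype(int)
m=(p.max(2)-p.min(2)<40)&(p.mean(2)>115)
k,_=cv2.findContours(m.astype(np.uint8),cv2.RETR_EXTERNAL,cv2.CHAIN_APPROX_NONE);k=max(k,key=cv2.contourArea)[:,0]+[248,194]
w=onz(C,k,.044)[:,:2]*1000;print(cv2.minAreaRect(w.astype(np.float32)))
E
```

```text
((513.1630859375, 275.10858154296875), (24.46879768371582, 44.02113723754883), 30.874448776245117)
```

Emit:
step_arm([
  [[0.03, -0.05, 1.0], -0.003],
  [[0.03, -0.05, 1.9], -0.003],
  [[0.03, -0.05, 2.2], -0.003],
  [[0.03, -0.05, 2.2], -0.003],
])

```text
time: 2.7
tool_pos: [0.5134, 0.2753, 0.022]
tool_rot: [3.142, 0.001, 0.54]
contact_force: [0.4, -0.6, 0.9]
opening: 0.0667
grip_force: 0.0
```

Emit:
step_arm([
  [[0, 0, 0], 0],
  [[0, 0, 0], 0],
  [[0, 0, 0], 0],
  [[0, 0, 0], 0],
  [[0, 0, 0], 0],
  [[0, 0, 0], 0],
], hand=255, squeeze=8)

```text
time: 3.45
tool_pos: [0.514, 0.2762, 0.0231]
tool_rot: [3.141, -0.002, 0.541]
contact_force: [-0.3, -0.4, 7.4]
opening: 0.044
grip_force: 8.0
```

Emit:
step_arm([
  [[0, 0, -1], 0],
  [[0, 0, -2], 0],
  [[0, 0, -3], 0],
  [[0, 0, -3], 0],
  [[0, 0, -3], 0],
])

```text
time: 4.08
tool_pos: [0.5127, 0.2757, 0.2012]
tool_rot: [-3.142, 0.001, 0.541]
contact_force: [0.4, -0.7, -0.8]
opening: 0.0438
grip_force: 8.0
```

```bash
python3 - <<'E'
from h import *; from cell import robot
s=robot.observe();print({k:np.round(v,4) for k,v in s.items()})
E
python3 go.py .48 .15 .235 1.5
```

```text
{'time': np.float64(4.075), 'qpos': array([ 3.6190e-01,  4.8160e-01,  1.4259e+00, -1.0000e-04,  1.2351e+00,
        1.3919e+00]), 'qvel': array([-0.0006,  0.0302,  0.0225,  0.0008,  0.0008, -0.0011]), 'joint_efforts': array([ 4.27000e-02, -5.25873e+01, -2.57116e+01,  5.20000e-02,
       -1.04900e-01,  8.00000e-04]), 'tool_pos': array([0.5127, 0.2757, 0.2012]), 'tool_rot': array([-3.1415e+00,  1.0000e-03,  5.4080e-01]), 'contact_force': array([ 0.4089, -0.6663, -0.8289]), 'torque': array([-0.0367,  0.0496,  0.0472]), 'grip_force': np.float64(7.9999), 'opening': np.float64(0.0438)}
4.08 [0.5127 0.2757 0.2012] [-3.142e+00  1.000e-03  5.410e-01] shift [-1.546  1.516 -0.563] spin -0.959
```

```bash
python3 go.py .483 -.115 .25 .66
```

```text
4.08 [0.5127 0.2757 0.2012] [-3.142e+00  1.000e-03  5.410e-01] shift [-3.778  5.328 -0.811] spin -0.119
```

Emit:
step_arm([
  [[-0.4, 0.4, -0.8], 0],
  [[-3.8, 5.3, -0.8], -0.12],
  [[-3.8, 5.3, -0.8], -0.12],
  [[-3.8, 5.3, -0.8], -0.12],
  [[-3.8, 5.3, -0.8], -0.12],
  [[-3.8, 5.3, -0.8], -0.12],
  [[-3.8, 5.3, -0.8], -0.12],
  [[-3.8, 5.3, -0.8], -0.12],
  [[-3.8, 5.3, -0.8], -0.12],
  [[-3.8, 5.3, -0.8], -0.12],
])

```text
time: 5.32
tool_pos: [0.4814, -0.1127, 0.2491]
tool_rot: [-3.14, 0.001, 0.663]
contact_force: [0.1, -0.8, -0.0]
opening: 0.0439
grip_force: 8.0
```

```bash
python3 - <<'E'
from h import *; from cell import robot
s=robot.observe();t=(s['tool_pos'],s['tool_rot']);c=robot.read_camera('wrist');pickle.dump((c,t),open('w2.pkl','wb'))
cv2.imwrite('pics/w2.png',c['pixels'][:,:,::-1]);C=cam(c,t);print(t)
E
```

```text
(array([ 0.48135865, -0.11274276,  0.24905932]), array([-3.14020236e+00,  5.99327822e-04,  6.62530080e-01]))
```

View pics/w2.png

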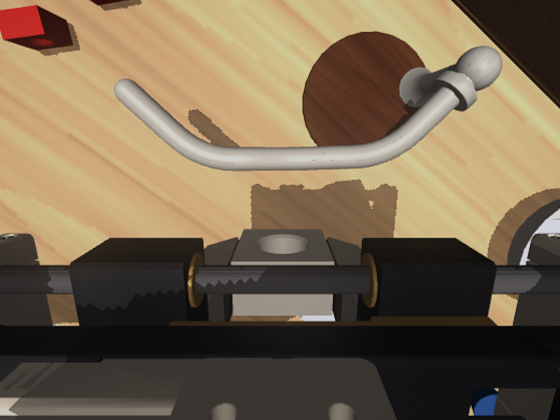

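The wrist picture shows the whole rod, from the tip at (124,89) through a bottom stretch near row 158 to the collar at (460,90). The ring is held straight, with its bore at (283,243). I work out the centre line in the stand frame.

```bash
cat > rod.py <<'E'
from h import *
def rodmask(px):
    p=px.astype(int);m=((p.max(2)-p.min(2)<32)&(p.max(2)>75)).astype(np.uint8);return m
def analyse(px,C,box,z=.125,it=6,o=(.661,-.160),yaw=-.07,yonly=None):
    m=rodmask(px);u0,u1,v0,v1=box;k=np.zeros_like(m);k[v0:v1,u0:u1]=m[v0:v1,u0:u1]
    n,l,s,c=cv2.connectedComponentsWithStats(k);i=1+np.argmax(s[1:,4]);v,u=np.nonzero(l==i)
    w=onz(C,np.c_[u,v],z)[:,:2];o=np.array(o)
    for _ in range(it):
        Rm=np.array([[np.cos(yaw),-np.sin(yaw)],[np.sin(yaw),np.cos(yaw)]])
        q=(w-o)@Rm*1000
        def sl(a,b,lo,hi,st=4):
            return np.array([[x+st/2,(b[(a>=x)&(a<x+st)].min()+b[(a>=x)&(a<x+st)].max())/2] for x in np.arange(lo,hi,st)])
        t=q[q[:,0]<-150];A=sl(t[:,1],t[:,0],150,184)
        f=q[(q[:,0]>-62)&(q[:,0]<-30)];B=sl(f[:,0],f[:,1],-60,-32)
        tip=t[np.abs(t[:,0]-np.median(A[:,1]))<2][:,1].max()
        dx=np.polyfit(A[:,0]-167,A[:,1]+200.7,1);dy=np.polyfit(B[:,0]+46,B[:,1],1)
        # yaw from x at tip straight slope; pos from offsets
        D=np.array([dx[1],tip-200.7]);
        yaw+= -dx[0]; o=o+Rm@D/1000
    g=(q-[-144.85,55.85])@(np.array([[-1,1],[1,1]]).T/np.sqrt(2)) # s outward, n=(1,1)/sqrt2
    g=g[(np.abs(g[:,0])<55)&(np.abs(g[:,1])<25)];M=sl(g[:,0],g[:,1],-50,50,10)
    return o,yaw,tip,dx,dy,A,B,M
E
python3 - <<'E'
from rod import *
c,t=pickle.load(open('w2.pkl','rb'));C=cam(c,t)
o,yaw,tip,dx,dy,A,B,M=analyse(c['pixels'],C,(100,520,35,180))
print(o,yaw,tip,dx,dy);print(A.round(1).tolist());print(B.round(1).tolist());print(M.round(1).tolist())
E
```

```text
[ 0.6589921  -0.16276545] -0.10219247656238388 200.97431322386765 [0.00043039 0.2239652 ] [-0.00135927 -0.61917546]
[[152.0, -200.6], [156.0, -200.4], [160.0, -200.5], [164.0, -200.5], [168.0, -200.4], [172.0, -200.5], [176.0, -200.5], [180.0, -200.5], [184.0, -200.4]]
[[-58.0, -0.4], [-54.0, -0.6], [-50.0, -0.8], [-46.0, -0.8], [-42.0, -0.7], [-38.0, -0.6], [-34.0, -0.5]]
[[-45.0, -0.0], [-35.0, 0.1], [-25.0, 0.4], [-15.0, -0.6], [-5.0, -0.6], [5.0, -0.7], [15.0, -0.5], [25.0, -0.3], [35.0, -0.1], [45.0, 0.5]]
```

```bash
python3 - <<'E'
from rod import *
D=pickle.load(open('d0.pkl','rb'));o=np.array([.6590,-.1628]);yaw=-.102
Rm=np.array([[np.cos(yaw),-np.sin(yaw)],[np.sin(yaw),np.cos(yaw)]])
W=lambda x,y,z:np.r_[o+Rm@np.array([x,y])/1000,z/1000]
for n in ('scene','side'):
    C=cam(D[n]);m=rodmask(D[n]['pixels'])
    for nm,(x,y) in dict(seat=(-45,0),b=(-112,23),q1=(-127,38),mid=(-144.9,55.9),q3=(-162.5,73.5),e=(-178,89),tip=(-200.7,170)).items():
        a=W(x,y,125);pa,pz=proj(C,[a,a+[0,0,.01]]);g=pz-pa;
        # perpendicular scan to the rod in the image
        d={'seat':(1,0),'tip':(0,1)}.get(nm,(-1,1));pb=proj(C,[W(x+d[0],y+d[1],125)])[0]-pa;nn=np.array([-pb[1],pb[0]]);nn/=np.hypot(*nn)
        ts=np.arange(-7,7.01,.25);pts=pa+ts[:,None]*nn
        v=cv2.remap(D[n]['pixels'].astype(np.float32),pts[:,:1].astype(np.float32),pts[:,1:].astype(np.float32),cv2.INTER_LINEAR)[:,0]
        on=(v.max(1)-v.min(1)<35)&(v.max(1)>75)
        r=ts[on];off=(r.min()+r.max())/2 if on.any() else np.nan
        print(n,nm,pa.round(1),'off',round(off,2),'width',round(np.ptp(r),1) if on.any() else 0,'px per 10mm up',round(g@nn,2))
E
```

```text
scene seat [231.6 260.1] off 0.0 width 6.5 px per 10mm up -0.49
scene b [228.8 240.8] off -0.12 width 6.2 px per 10mm up -0.8
scene q1 [231.  235.3] off -0.12 width 5.8 px per 10mm up -0.8
scene mid [233.5 228.9] off -0.12 width 5.8 px per 10mm up -0.79
scene q3 [235.9 222.7] off -0.25 width 6.0 px per 10mm up -0.78
scene e [238.  217.3] off -0.12 width 5.8 px per 10mm up -0.78
scene tip [256.4 202.6] off -0.12 width 5.8 px per 10mm up -1.55
side seat [278.  155.1] off 0.38 width 5.8 px per 10mm up 2.67
side b [295.8 163.6] off -0.12 width 6.2 px per 10mm up -1.84
side q1 [298.9 167.4] off 0.25 width 6.5 px per 10mm up -1.87
side mid [302.6 171.9] off 0.62 width 6.2 px per 10mm up -1.89
side q3 [306.4 176.6] off 0.38 width 6.8 px per 10mm up -1.92
side e [309.8 180.8] off -0.25 width 6.5 px per 10mm up -1.95
side tip [308.5 199.4] off 0.38 width 7.2 px per 10mm up 1.14
```

```bash
python3 go.py .675 0 .24 2.25
```

```text
5.38 [ 0.4815 -0.1128  0.2493] [-3.141  0.     0.663] shift [3.699 0.503 0.153] spin -1.587
```

Emit:
step_arm([
  [[0.4, 0.05, 0], -0.18],
  [[0.8, 0.1, 0], -0.36],
  [[1.2, 0.15, 0], -0.54],
  [[1.6, 0.2, 0], -0.72],
  [[2.0, 0.25, 0], -0.9],
  [[2.4, 0.3, 0], -1.08],
  [[2.8, 0.4, 0], -1.26],
  [[3.3, 0.5, 0], -1.44],
  [[3.7, 0.5, 0], -1.58],
  [[3.7, 0.5, 0.15], -1.58],
])

```text
time: 6.62
tool_pos: [0.676, 0.0007, 0.2402]
tool_rot: [3.141, 0.001, 2.243]
contact_force: [-0.9, 0.2, -1.0]
opening: 0.0441
grip_force: 8.0
```

```bash
python3 - <<'E'
from rod import *; from cell import robot
s=robot.observe();t=(s['tool_pos'],s['tool_rot']);c=robot.read_camera('wrist');pickle.dump((c,t),open('w3.pkl','wb'))
cv2.imwrite('pics/w3.png',c['pixels'][:,:,::-1]);C=cam(c,t);print(t)
o=np.array([.6590,-.1628]);yaw=-.102
Rm=np.array([[np.cos(yaw),-np.sin(yaw)],[np.sin(yaw),np.cos(yaw)]])
W=lambda x,y,z:np.r_[o+Rm@np.array([x,y])/1000,z/1000]
for nm,x,y,d in [('seat',-45,0,(1,0))]+[(f's{s_}',-144.9-s_*.7071,55.9+s_*.7071,(-1,1)) for s_ in range(-50,51,10)]+[('tip',-200.7,165,(0,1))]:
    a=W(x,y,125);pa,pz,pn=proj(C,[a,a+[0,0,.01],W(x+7.07,y+7.07,125)]);pb=proj(C,[W(x+d[0],y+d[1],125)])[0]-pa;nn=np.array([-pb[1],pb[0]]);nn/=np.hypot(*nn)
    ts=np.arange(-20,20.01,.25);pts=(pa+ts[:,None]*nn).astype(np.float32)
    v=cv2.remap(c['pixels'].astype(np.float32),pts[:,:1],pts[:,1:],cv2.INTER_LINEAR)[:,0]
    on=(v.max(1)-v.min(1)<32)&(v.max(1)>75);r=ts[on]
    print(nm,pa.round(0),'off',round((r.min()+r.max())/2,2) if len(r) else '-','w',np.ptp(r) if len(r) else 0,'per10up',((pz-pa)@nn).round(2),'per10n',((pn-pa)@nn).round(2))
E
```

```text
(array([0.67596491, 0.00072551, 0.24020784]), array([3.14085877e+00, 5.54901502e-04, 2.24319549e+00]))
seat [126. 300.] off - w 0 per10up 8.04 per10n -6.61
s-50 [ 81. 239.] off -0.88 w 25.75 per10up -8.02 per10n 11.07
s-40 [ 79. 229.] off -0.5 w 26.0 per10up -8.1 per10n 11.17
s-30 [ 77. 218.] off 0.38 w 26.25 per10up -8.18 per10n 11.28
s-20 [ 75. 207.] off 1.5 w 26.5 per10up -8.26 per10n 11.39
s-10 [ 73. 195.] off 2.38 w 26.25 per10up -8.35 per10n 11.5
s0 [ 71. 184.] off 2.88 w 26.25 per10up -8.43 per10n 11.61
s10 [ 69. 172.] off 2.88 w 26.75 per10up -8.52 per10n 11.72
s20 [ 67. 160.] off 1.75 w 27.5 per10up -8.61 per10n 11.84
s30 [ 64. 148.] off 0.5 w 28.0 per10up -8.7 per10n 11.96
s40 [ 62. 135.] off -0.62 w 28.75 per10up -8.79 per10n 12.08
s50 [ 60. 122.] off -0.88 w 29.75 per10up -8.88 per10n 12.21
tip [92. 30.] off -0.38 w 33.75 per10up -9.3 per10n 10.63
```

View pics/w3.png

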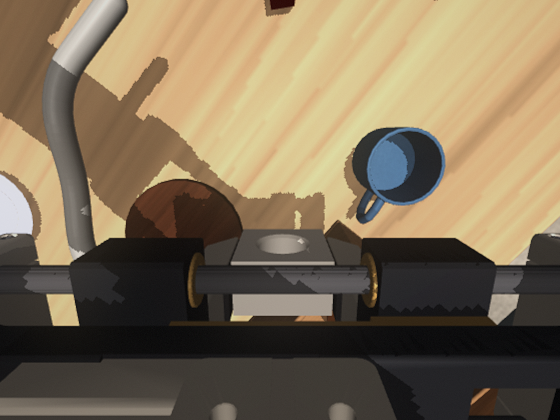

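The rod's middle length sags. Combining the two wrist views gives about -6.4 mm in height and about -1.3 mm along the (1,1) direction, which agrees with the stated 6.5 mm. Next I measure the ring's seating in the grip from the same picture: end-face rows 230–265, columns 232–333.

```bash
cat > path.py <<'E'
from h import *
from scipy.interpolate import CubicSpline
o=np.array([.6590,-.1628]);yaw=-.102
def build(n=-1.35,dz=-6.4,st=.5):
    P=[(-22.,0.)];c=np.cos;s_=np.sin
    P+=[(x,0.) for x in np.arange(-23,-60,-1)]
    P+=[(-60-70*s_(a),70-70*c(a)) for a in np.linspace(0,np.pi/4,56)]
    q=np.arange(1,100)/100;b=(1-c(2*np.pi*q))/2
    a0=np.array([-109.5,20.5]);a1=np.array([-180.2,91.2])
    mid=[tuple(a0+(a1-a0)*t+n*k*np.array([1,1])/2**.5) for t,k in zip(q,b)]
    Z=[0]*len(P)+list(dz*b);P+=mid
    P+=[(-200.7+70-70*c(a),140.7-70*s_(a)) for a in np.linspace(np.pi/4,0,56)]
    P+=[(-200.7,y) for y in np.arange(141.5,262,1)]
    P=np.array(P);Z=np.r_[Z,[0]*(len(P)-len(Z))]
    Q=np.c_[P,125+Z];keep=np.r_[True,np.linalg.norm(np.diff(Q,axis=0),axis=1)>.05];Q=Q[keep]
    L=np.r_[0,np.cumsum(np.linalg.norm(np.diff(Q,axis=0),axis=1))]
    return L,Q
L,Q=build()
i=np.argmin(np.hypot(Q[:,0]+200.7,Q[:,1]-200.7));LT=L[i]  # arclength of the tip; L counted from collar face
def pose(l,off=(0,0,0)):
    """bore centre l mm from collar face -> TCP xyz, yaw (chord of the bore's 26 mm)"""
    f=lambda t:np.array([np.interp(t,L,Q[:,k]) for k in range(3)])
    a,b=f(l-12),f(l+12);m=(f(l-9)+2*f(l)+f(l+9))/4
    d=b-a;w=np.arctan2(d[1],d[0])+yaw
    Rm=np.array([[np.cos(yaw),-np.sin(yaw)],[np.sin(yaw),np.cos(yaw)]])
    p=np.r_[o+Rm@m[:2]/1000,m[2]/1000]
    M=R.from_euler('xyz',[np.pi,0,w]).as_matrix()
    return p-M@np.array(off),w,np.arctan2(d[2],np.hypot(d[0],d[1]))
E
python3 - <<'E'
from path import *
from scipy.optimize import least_squares
c,t=pickle.load(open('w3.pkl','rb'));T=np.array(c['T_tool_cam']);C=(np.array(c['intrinsics']),T[:3,3],T[:3,:3])
p=c['pixels'].astype(int);print('col',p[225:325:3,260].mean(1).round().tolist());print('row290',p[290,225:345:3].mean(1).round().tolist());print('row235',p[235,225:345:3].mean(1).round().tolist())
f=lambda q:np.r_[proj(C,[[q[0]+.013,q[1],q[2]+.022],[q[0]+.013,q[1],q[2]-.022]])[:,1]-[230,265],proj(C,[[q[0]+.013,q[1]-.022,q[2]-.022],[q[0]+.013,q[1]+.022,q[2]-.022]])[:,0]-[232,333]]
r=least_squares(f,[0,0,0]);print(r.x,r.fun)
print('tip',LT,[ (l,pose(l)) for l in (LT,LT-60,LT-170,13)])
E
```

```text
col [113.0, 107.0, 77.0, 76.0, 80.0, 99.0, 87.0, 85.0, 81.0, 75.0, 75.0, 76.0, 111.0, 140.0, 37.0, 41.0, 45.0, 50.0, 53.0, 55.0, 53.0, 53.0, 52.0, 124.0, 156.0, 156.0, 156.0, 157.0, 156.0, 155.0, 130.0, 42.0, 42.0, 43.0]
row290 [48.0, 48.0, 48.0, 48.0, 48.0, 48.0, 51.0, 49.0, 51.0, 53.0, 52.0, 52.0, 52.0, 53.0, 53.0, 55.0, 53.0, 53.0, 54.0, 53.0, 54.0, 53.0, 53.0, 54.0, 52.0, 55.0, 53.0, 55.0, 53.0, 60.0, 91.0, 89.0, 88.0, 89.0, 88.0, 88.0, 89.0, 89.0, 88.0, 88.0]
row235 [34.0, 34.0, 35.0, 36.0, 34.0, 42.0, 74.0, 77.0, 76.0, 76.0, 77.0, 77.0, 76.0, 77.0, 89.0, 113.0, 130.0, 138.0, 139.0, 142.0, 143.0, 142.0, 137.0, 116.0, 92.0, 79.0, 80.0, 80.0, 79.0, 80.0, 81.0, 78.0, 78.0, 54.0, 46.0, 46.0, 47.0, 46.0, 46.0, 45.0]
[-0.00046619 -0.00063647  0.00315267] [ 1.23854533 -0.93776024 -0.30296977  0.30291547]
tip 308.78694575506233 [(np.float64(308.78694575506233), (array([0.47975869, 0.05709382, 0.125     ]), np.float64(1.4687963267948965), np.float64(0.0))), (np.float64(248.78694575506233), (array([ 0.47380111, -0.00260319,  0.125     ]), np.float64(1.5131154938759181), np.float64(0.0))), (np.float64(138.78694575506233), (array([ 0.52256605, -0.09693065,  0.11897603]), np.float64(2.265319646625771), np.float64(-0.05269157584499204))), (13, (array([ 0.62418191, -0.15923619,  0.125     ]), np.float64(3.0395926535897932), np.float64(0.0)))]
```

```bash
sed -i 's/^o=np.array.*/o=np.array([.6587,-.1630]);yaw=-.102/' path.py; python3 - <<'E'
from path import *
for d in (30,): print(pose(LT+d,(-.001,0,.0011)))
E
python3 go.py .4828 .087 .1261 1.469
```

```text
(array([0.48261521, 0.0877327 , 0.1261    ]), np.float64(1.4687963267948965), np.float64(0.0))
6.68 [ 6.745e-01 -1.000e-04  2.383e-01] [-3.139e+00 -2.000e-03  2.241e+00] shift [ 3.119 -1.599  1.879] spin 0.772
```

Emit:
step_arm([
  [[0.6, -0.3, 0], 0.15],
  [[1.2, -0.6, 0], 0.3],
  [[1.8, -0.9, 0], 0.45],
  [[2.4, -1.2, 0], 0.6],
  [[3.1, -1.6, 0], 0.772],
  [[3.1, -1.6, 0], 0.772],
  [[3.12, -1.6, 1], 0.772],
  [[3.12, -1.6, 1.85], 0.772],
  [[3.12, -1.6, 1.85], 0.772],
  [[3.12, -1.6, 1.85], 0.772],
])

```text
time: 7.92
tool_pos: [0.485, 0.0853, 0.1313]
tool_rot: [3.139, -0.0, 1.468]
contact_force: [-0.0, -0.0, -0.5]
opening: 0.0436
grip_force: 8.0
```

```bash
python3 - <<'E'
from rod import *; from path import *; from cell import robot
s=robot.observe();print(s['tool_pos'],s['tool_rot'],s['contact_force'])
C=robot.read_camera('side');s2=robot.observe();print(s2['tool_pos'],s2['tool_rot'])
cv2.imwrite('pics/s4.png',cv2.resize(C['pixels'][130:270,230:400,::-1],None,fx=4,fy=4,interpolation=cv2.INTER_CUBIC))
E
python3 go.py .4826 .0877 .1261 1.469
```

```text
[0.48495896 0.08527358 0.13128646] [ 3.13915033e+00 -1.07662854e-04  1.46822589e+00] [-0.02954118 -0.00307702 -0.4817311 ]
[0.48527697 0.08536074 0.1317717 ] [ 3.13775227e+00 -2.90536278e-04  1.46838117e+00]
7.98 [0.4853 0.0854 0.1318] [ 3.138 -0.     1.468] shift [ 0.034 -0.049  0.094] spin -0.001
```

View pics/s4.png

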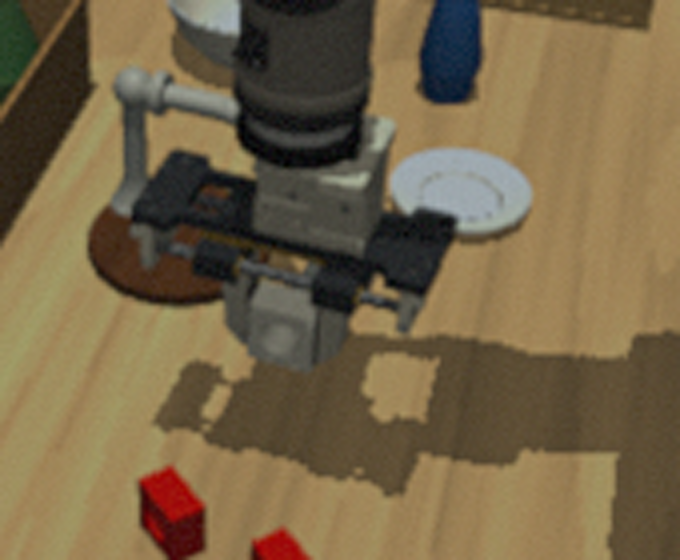

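The side crop shows the ring level in the grip, at crop (285,330), just ahead of the rod tip. I trim its position.

Emit:
step_arm([
  [[0.03, -0.045, 0.093], 0],
  [[0.03, -0.045, 0.093], 0],
  [[0.03, -0.045, 0.093], 0],
  [[0.03, -0.045, 0.093], 0],
])

```text
time: 8.48
tool_pos: [0.4813, 0.0877, 0.1244]
tool_rot: [3.141, 0.0, 1.469]
contact_force: [-0.6, -0.3, -1.2]
opening: 0.0441
grip_force: 8.0
```

```bash
cat > nx.py <<'E'
# nx.py off_n off_z l1 l2 ... : waypoints on the path as tool shifts from the measured pose; lateral / height trims in mm
from path import *; from cell import robot; import sys
n,z=float(sys.argv[1]),float(sys.argv[2]);s=robot.observe();M=R.from_euler('xyz',[np.pi,0,s['tool_rot'][2]]).as_matrix()
off=(-.001,-n/1000,.0011-z/1000)
# present arclength and deviation from the path
ls=np.arange(10,345,.25);P=[pose(l,off) for l in ls];D=np.array([p[0] for p in P])-s['tool_pos'];w=np.array([p[1] for p in P])
i=np.argmin(np.hypot(D[:,0],D[:,1]));e=-(M.T@D[i])*1000
print('t',round(float(s['time']),2),'pos',np.round(s['tool_pos'],4),'l',ls[i],'dev tool mm',e.round(1),'yaw dev',round(s['tool_rot'][2]%6.2832-w[i],3))
F=M.T@s['contact_force'];print('F tool',F.round(1),'torque',np.round(M.T@s['torque'],2),'grip',s['grip_force'],'open',s['opening'])
for l in map(float,sys.argv[3:]):
    p,a,t=pose(l,off);print(l,np.round(M.T@(p-s['tool_pos'])/.06,3).tolist(),round(-(a-s['tool_rot'][2]%6.2832),3),'tilt',round(t,2))
E
python3 nx.py 0 0 $(python3 -c "print(308.8+14,308.8+5,308.8-5,308.8-15)")
```

```text
t 8.47 pos [0.4813 0.0877 0.1244] l 338.5 dev tool mm [ 0.1 -1.3  1.7] yaw dev 0.0
F tool [-0.4 -0.6  1.2] torque [-0.06  0.01 -0.  ] grip 7.9999717231839895 open 0.04410350525357858
322.8 [-0.263, 0.021, -0.029] 0.0 tilt 0.0
313.8 [-0.413, 0.021, -0.029] 0.0 tilt 0.0
303.8 [-0.58, 0.021, -0.029] 0.0 tilt 0.0
293.8 [-0.747, 0.021, -0.029] 0.0 tilt 0.0
```

Emit:
step_arm([
  [[0, 0, 0], 0],
  [[0, 0, 0], 0],
])

```text
time: 8.72
tool_pos: [0.4812, 0.0877, 0.1241]
tool_rot: [-3.142, 0.0, 1.469]
contact_force: [-0.3, -0.8, -0.9]
opening: 0.0442
grip_force: 8.0
```

Emit:
step_arm([
  [[0, 0, 0], 0],
  [[0, 0, 0], 0],
])

```text
time: 8.98
tool_pos: [0.4812, 0.0876, 0.1241]
tool_rot: [-3.142, 0.0, 1.469]
contact_force: [0.3, -0.1, 0.5]
opening: 0.0441
grip_force: 8.0
```

Emit:
step_arm([
  [[0, 0, 0], 0],
  [[0, 0, 0], 0],
])

```text
time: 9.22
tool_pos: [0.4812, 0.0876, 0.1241]
tool_rot: [3.142, 0.0, 1.469]
contact_force: [-0.1, 0.7, -0.8]
opening: 0.0439
grip_force: 8.0
```

Emit:
step_arm([
  [[0, 0, 0], 0],
  [[0, 0, 0], 0],
])

```text
time: 9.48
tool_pos: [0.4812, 0.0876, 0.1241]
tool_rot: [3.142, 0.0, 1.469]
contact_force: [-0.8, -0.3, -1.7]
opening: 0.0437
grip_force: 8.0
```

Emit:
step_arm([
  [[0, 0.022, -0.033], 0],
  [[0, 0.022, -0.033], 0],
  [[-0.1, 0.022, -0.033], 0],
  [[-0.2, 0.022, -0.033], 0],
  [[-0.26, 0.022, -0.033], 0],
  [[-0.26, 0.022, -0.033], 0],
  [[-0.26, 0.022, -0.033], 0],
  [[-0.26, 0.022, -0.033], 0],
])

```text
time: 10.48
tool_pos: [0.4809, 0.0721, 0.1261]
tool_rot: [3.142, 0.0, 1.469]
contact_force: [-0.8, 0.1, -1.6]
opening: 0.0439
grip_force: 8.0
```

```bash
python3 nx.py 0 0 313.8 303.8
```

```text
t 10.47 pos [0.4809 0.0721 0.1261] l 323.0 dev tool mm [ 0.1 -0.1  0. ] yaw dev 0.0
F tool [-0.  -0.8  1.6] torque [-0.19 -0.04  0.04] grip 7.999995723366737 open 0.043916635167521
313.8 [-0.155, 0.002, -0.0] 0.0 tilt 0.0
303.8 [-0.321, 0.002, -0.0] 0.0 tilt 0.0
```

Emit:
step_arm([
  [[-0.05, 0, 0], 0],
  [[-0.1, 0, 0], 0],
  [[-0.15, 0, 0], 0],
  [[-0.18, 0, 0], 0],
  [[-0.2, 0, 0], 0],
  [[-0.2, 0, 0], 0],
  [[-0.2, 0, 0], 0],
])

```text
time: 11.35
tool_pos: [0.4797, 0.0601, 0.1261]
tool_rot: [3.141, 0.0, 1.469]
contact_force: [0.6, 0.2, -0.3]
opening: 0.0439
grip_force: 8.0
```

```bash
python3 nx.py 0 0 303.8 293.8
```

```text
t 11.35 pos [0.4797 0.0601 0.1261] l 311.0 dev tool mm [-0.  -0.1  0. ] yaw dev 0.0
F tool [0.2 0.6 0.3] torque [-0.1   0.04 -0.1 ] grip 8.000134583562613 open 0.043942109831565906
303.8 [-0.12, 0.001, -0.0] 0.0 tilt 0.0
293.8 [-0.287, 0.001, -0.0] 0.0 tilt 0.0
```

Emit:
step_arm([
  [[-0.08, 0, 0], 0],
  [[-0.16, 0, 0], 0],
  [[-0.24, 0, 0], 0],
  [[-0.32, 0, 0], 0],
  [[-0.35, 0, 0], 0],
  [[-0.35, 0, 0], 0],
  [[-0.35, 0, 0], 0],
])

```text
time: 12.22
tool_pos: [0.4777, 0.039, 0.1262]
tool_rot: [3.141, 0.0, 1.469]
contact_force: [2.1, -1.2, 0.4]
opening: 0.0437
grip_force: 8.0
```

```bash
python3 nx.py 0 0 280 270 260 
```

```text
t 12.22 pos [0.4777 0.039  0.1262] l 289.75 dev tool mm [ 0.1  0.1 -0.1] yaw dev 0.0
F tool [-1.   2.2 -0.4] torque [-0.47 -0.15  0.04] grip 7.999945348128676 open 0.0437020838208993
280.0 [-0.164, -0.001, 0.001] 0.0 tilt 0.0
270.0 [-0.33, -0.001, 0.001] 0.0 tilt 0.0
260.0 [-0.497, -0.001, 0.001] -0.0 tilt 0.0
```

Emit:
step_arm([
  [[0, 0.015, 0], 0],
  [[-0.08, 0.015, 0], 0],
  [[-0.16, 0.015, 0], 0],
  [[-0.16, 0.015, 0], 0],
  [[-0.16, 0.015, 0], 0],
  [[-0.16, 0.015, 0], 0],
], squeeze=5)

```text
time: 12.98
tool_pos: [0.4775, 0.0296, 0.1261]
tool_rot: [3.142, 0.0, 1.469]
contact_force: [-0.0, -0.0, -1.3]
opening: 0.0441
grip_force: 5.0
```

```bash
python3 nx.py 0.8 0 270 260 250 240
```

```text
t 12.97 pos [0.4775 0.0296 0.1261] l 280.5 dev tool mm [-0.1 -0.  -0. ] yaw dev 0.0
F tool [-0.  -0.   1.3] torque [-0.06 -0.    0.  ] grip 4.999868511222303 open 0.044103899551242054
270.0 [-0.174, 0.0, 0.0] 0.0 tilt 0.0
260.0 [-0.34, 0.0, 0.0] -0.0 tilt 0.0
250.0 [-0.507, 0.001, 0.0] -0.036 tilt 0.0
240.0 [-0.671, 0.012, 0.0] -0.131 tilt 0.0
```

Emit:
step_arm([
  [[-0.08, 0.01, 0], 0],
  [[-0.16, 0.01, 0], 0],
  [[-0.24, 0.01, 0], 0],
  [[-0.3, 0.01, 0], 0],
  [[-0.3, 0.01, 0], 0],
  [[-0.3, 0.01, 0], 0],
])

```text
time: 13.72
tool_pos: [0.4762, 0.0116, 0.1261]
tool_rot: [-3.142, 0.0, 1.469]
contact_force: [-0.5, -0.4, -1.4]
opening: 0.0441
grip_force: 5.0
```

```bash
python3 nx.py 1.4 0 255 247 240 233
```

```text
t 13.72 pos [0.4762 0.0116 0.1261] l 262.25 dev tool mm [ 0.1 -0.  -0. ] yaw dev -0.0
F tool [-0.4 -0.5  1.4] torque [-0.13 -0.03  0.  ] grip 5.00006562564522 open 0.04411817453767951
255.0 [-0.123, 0.0, 0.0] -0.011 tilt 0.0
247.0 [-0.255, 0.003, 0.0] -0.058 tilt 0.0
240.0 [-0.369, 0.012, 0.0] -0.131 tilt 0.0
233.0 [-0.481, 0.031, 0.0] -0.228 tilt 0.0
```

```bash
sed -i 's/^o=np.array.*/o=np.array([.6600,-.1630]);yaw=-.102/' path.py; python3 nx.py 0 0 255 247 240 233
```

```text
t 13.72 pos [0.4762 0.0116 0.1261] l 262.25 dev tool mm [-0.   0.1 -0. ] yaw dev -0.0
F tool [-0.4 -0.5  1.4] torque [-0.13 -0.03  0.  ] grip 5.00006562564522 open 0.04411817453767951
255.0 [-0.121, -0.001, 0.0] -0.011 tilt 0.0
247.0 [-0.254, 0.001, 0.0] -0.058 tilt 0.0
240.0 [-0.37, 0.011, 0.0] -0.131 tilt 0.0
233.0 [-0.484, 0.03, 0.0] -0.228 tilt 0.0
```

Emit:
step_arm([
  [[-0.06, 0, 0], -0.003],
  [[-0.12, 0, 0], -0.011],
  [[-0.19, 0.001, 0], -0.03],
  [[-0.255, 0.003, 0], -0.058],
  [[-0.31, 0.007, 0], -0.093],
  [[-0.369, 0.012, 0], -0.131],
  [[-0.369, 0.012, 0], -0.131],
  [[-0.369, 0.012, 0], -0.131],
])

```text
time: 14.72
tool_pos: [0.4747, -0.0106, 0.1261]
tool_rot: [3.142, 0.0, 1.599]
contact_force: [-0.7, 0.3, -0.6]
opening: 0.0442
grip_force: 5.0
```

```bash
python3 nx.py 0 0 235 230 225 220 215
```

```text
t 14.72 pos [ 0.4747 -0.0106  0.1261] l 240.0 dev tool mm [-0.   0.1 -0. ] yaw dev -0.001
F tool [ 0.3 -0.7  0.6] torque [-0.09 -0.06  0.03] grip 4.9999998905695975 open 0.04423066855323983
235.0 [-0.083, 0.0, 0.0] -0.069 tilt 0.0
230.0 [-0.166, 0.008, 0.0] -0.141 tilt 0.0
225.0 [-0.247, 0.021, 0.0] -0.212 tilt 0.0
220.0 [-0.328, 0.04, 0.0] -0.284 tilt 0.0
215.0 [-0.407, 0.065, 0.0] -0.355 tilt 0.0
```

Emit:
step_arm([
  [[-0.042, 0, 0], -0.034],
  [[-0.083, 0, 0], -0.069],
  [[-0.125, 0.004, 0], -0.105],
  [[-0.166, 0.008, 0], -0.141],
  [[-0.207, 0.014, 0], -0.177],
  [[-0.247, 0.021, 0], -0.212],
  [[-0.288, 0.03, 0], -0.248],
  [[-0.328, 0.04, 0], -0.284],
  [[-0.328, 0.04, 0], -0.284],
  [[-0.328, 0.04, 0], -0.284],
])

```text
time: 15.98
tool_pos: [0.4777, -0.03, 0.1261]
tool_rot: [3.141, 0.0, 1.883]
contact_force: [-0.5, 0.1, -0.1]
opening: 0.0443
grip_force: 5.0
```

```bash
python3 nx.py 0 0 215 210 205 200 195 190
```

```text
t 15.97 pos [ 0.4777 -0.03    0.1261] l 220.25 dev tool mm [-0.1  0.1 -0. ] yaw dev 0.004
F tool [ 0.2 -0.5  0.1] torque [-0.21 -0.08 -0.03] grip 5.000077255535871 open 0.04431771937622261
215.0 [-0.085, 0.0, 0.0] -0.071 tilt 0.0
210.0 [-0.168, 0.008, 0.0] -0.143 tilt 0.0
205.0 [-0.25, 0.022, 0.0] -0.214 tilt 0.0
200.0 [-0.33, 0.041, 0.001] -0.273 tilt 0.01
195.0 [-0.41, 0.065, 0.002] -0.314 tilt 0.03
190.0 [-0.489, 0.092, 0.005] -0.339 tilt 0.06
```

Emit:
step_arm([
  [[-0.042, 0, 0], -0.035],
  [[-0.085, 0, 0], -0.071],
  [[-0.127, 0.003, 0], -0.107],
  [[-0.168, 0.008, 0], -0.143],
  [[-0.21, 0.014, 0], -0.18],
  [[-0.25, 0.022, 0], -0.214],
  [[-0.29, 0.031, 0], -0.245],
  [[-0.33, 0.041, 0.001], -0.273],
  [[-0.33, 0.041, 0.001], -0.273],
  [[-0.33, 0.041, 0.001], -0.273],
])

```text
time: 17.23
tool_pos: [0.486, -0.0482, 0.126]
tool_rot: [-3.142, -0.0, 2.156]
contact_force: [0.8, -1.1, -0.9]
opening: 0.0436
grip_force: 5.0
```

```bash
python3 nx.py 0 0 195 190 185 180 175 170
```

```text
t 17.23 pos [ 0.486  -0.0482  0.126 ] l 200.0 dev tool mm [ 0.  -0.1  0.1] yaw dev 0.001
F tool [-1.4  0.   0.9] torque [-0.13 -0.11  0.02] grip 4.999933540821075 open 0.04359412527185931
195.0 [-0.084, 0.002, 0.0] -0.041 tilt 0.03
190.0 [-0.166, 0.007, 0.004] -0.066 tilt 0.06
185.0 [-0.249, 0.013, 0.01] -0.074 tilt 0.1
180.0 [-0.332, 0.019, 0.02] -0.068 tilt 0.14
175.0 [-0.414, 0.024, 0.033] -0.062 tilt 0.17
170.0 [-0.495, 0.029, 0.048] -0.059 tilt 0.18
```

Emit:
step_arm([
  [[-0.042, 0.001, 0], -0.02],
  [[-0.084, 0.002, 0], -0.041],
  [[-0.125, 0.004, 0.002], -0.055],
  [[-0.166, 0.007, 0.004], -0.066],
  [[-0.21, 0.01, 0.007], -0.072],
  [[-0.249, 0.013, 0.01], -0.074],
  [[-0.249, 0.013, 0.01], -0.074],
  [[-0.249, 0.013, 0.01], -0.074],
], squeeze=4)

```text
time: 18.23
tool_pos: [0.495, -0.0602, 0.1254]
tool_rot: [-3.141, -0.0, 2.231]
contact_force: [-0.6, 0.9, -0.8]
opening: 0.044
grip_force: 4.0
```

```bash
python3 nx.py 0 0 180 175 170 165 160
```

```text
t 18.23 pos [ 0.495  -0.0602  0.1254] l 185.0 dev tool mm [-0. -0. -0.] yaw dev 0.0
F tool [1.1 0.1 0.8] torque [-0.09 -0.08  0.  ] grip 4.000042589614168 open 0.0440457766225479
180.0 [-0.083, 0.0, 0.011] 0.006 tilt 0.14
175.0 [-0.165, -0.001, 0.024] 0.012 tilt 0.17
170.0 [-0.247, -0.002, 0.038] 0.015 tilt 0.18
165.0 [-0.329, -0.003, 0.053] 0.014 tilt 0.18
160.0 [-0.411, -0.004, 0.067] 0.01 tilt 0.16
```

Emit:
step_arm([
  [[-0.042, 0, 0.005], 0.003],
  [[-0.083, 0, 0.011], 0.006],
  [[-0.125, 0, 0.017], 0.009],
  [[-0.165, -0.001, 0.024], 0.012],
  [[-0.165, -0.001, 0.024], 0.012],
  [[-0.165, -0.001, 0.024], 0.012],
])

```text
time: 18.98
tool_pos: [0.501, -0.0681, 0.124]
tool_rot: [-3.141, 0.0, 2.219]
contact_force: [-0.4, 0.1, -0.9]
opening: 0.0439
grip_force: 4.0
```

```bash
python3 nx.py 0 0 170 165 160
```

```text
t 18.98 pos [ 0.501  -0.0681  0.124 ] l 175.0 dev tool mm [-0.1 -0.   0. ] yaw dev 0.0
F tool [ 0.3 -0.2  0.9] torque [-0.11 -0.11  0.02] grip 3.999986060662195 open 0.04394071453303377
170.0 [-0.081, 0.001, 0.014] 0.003 tilt 0.18
165.0 [-0.163, 0.0, 0.029] 0.002 tilt 0.18
160.0 [-0.245, 0.0, 0.044] -0.002 tilt 0.16
```

Emit:
step_arm([
  [[-0.04, 0, 0.007], 0.002],
  [[-0.08, 0, 0.014], 0.003],
  [[-0.12, 0, 0.021], 0.003],
  [[-0.163, 0, 0.029], 0.002],
  [[-0.163, 0, 0.029], 0.002],
  [[-0.163, 0, 0.029], 0.002],
])

```text
time: 19.73
tool_pos: [0.5075, -0.0764, 0.1224]
tool_rot: [3.141, 0.002, 2.217]
contact_force: [1.1, -1.3, 0.8]
opening: 0.0435
grip_force: 4.0
```

```bash
python3 nx.py 0 0 160 155 150 145 140
```

```text
t 19.73 pos [ 0.5075 -0.0764  0.1224] l 164.25 dev tool mm [ 0.   0.2 -0.4] yaw dev -0.0
F tool [-1.7  0.1 -0.8] torque [-0.11 -0.31  0.  ] grip 3.999942233785987 open 0.04346810072873049
160.0 [-0.07, -0.003, 0.018] -0.004 tilt 0.16
155.0 [-0.152, -0.002, 0.029] -0.012 tilt 0.12
150.0 [-0.235, -0.001, 0.038] -0.022 tilt 0.07
145.0 [-0.318, 0.001, 0.041] -0.034 tilt 0.02
140.0 [-0.401, 0.004, 0.04] -0.046 tilt -0.04
```

Emit:
step_arm([
  [[-0.035, -0.002, 0.006], -0.002],
  [[-0.07, -0.003, 0.012], -0.004],
  [[-0.11, -0.003, 0.017], -0.008],
  [[-0.11, -0.003, 0.017], -0.008],
  [[-0.11, -0.003, 0.017], -0.008],
], squeeze=3.5)

```text
time: 20.35
tool_pos: [0.511, -0.0815, 0.1212]
tool_rot: [3.141, 0.001, 2.225]
contact_force: [0.8, -0.6, 1.2]
opening: 0.0441
grip_force: 3.5
```

```bash
python3 nx.py 0 0 155 150 145 140
```

```text
t 20.35 pos [ 0.511  -0.0815  0.1212] l 158.0 dev tool mm [-0.1 -0.1 -0.1] yaw dev 0.001
F tool [-1.   0.3 -1.2] torque [-0.15 -0.2   0.  ] grip 3.499882249161601 open 0.04406102763764527
155.0 [-0.048, 0.002, 0.009] -0.004 tilt 0.12
150.0 [-0.131, 0.003, 0.017] -0.014 tilt 0.07
145.0 [-0.214, 0.004, 0.021] -0.026 tilt 0.02
140.0 [-0.297, 0.007, 0.02] -0.038 tilt -0.04
```

Emit:
step_arm([
  [[-0.048, 0.002, 0.006], -0.004],
  [[-0.09, 0.002, 0.01], -0.009],
  [[-0.131, 0.003, 0.013], -0.014],
  [[-0.131, 0.003, 0.013], -0.014],
  [[-0.131, 0.003, 0.013], -0.014],
])

```text
time: 20.98
tool_pos: [0.5156, -0.0874, 0.1203]
tool_rot: [-3.141, -0.0, 2.239]
contact_force: [0.3, 0.7, -1.5]
opening: 0.0444
grip_force: 3.5
```

```bash
python3 nx.py 0 0 145 140 135 130
```

```text
t 20.98 pos [ 0.5156 -0.0874  0.1203] l 150.5 dev tool mm [-0.1 -0.1 -0.1] yaw dev 0.001
F tool [0.4 0.6 1.5] torque [-0.16 -0.08 -0.02] grip 3.5001170681789517 open 0.04442810128137506
145.0 [-0.09, 0.002, 0.006] -0.012 tilt 0.02
140.0 [-0.173, 0.003, 0.005] -0.024 tilt -0.04
135.0 [-0.256, 0.005, -0.0] -0.035 tilt -0.09
130.0 [-0.339, 0.009, -0.01] -0.044 tilt -0.14
```

Forces have relaxed. On through the bottom of the sag.

Emit:
step_arm([
  [[-0.045, 0.001, 0.003], -0.006],
  [[-0.09, 0.002, 0.005], -0.012],
  [[-0.13, 0.002, 0.005], -0.018],
  [[-0.173, 0.003, 0.004], -0.024],
  [[-0.173, 0.003, 0.004], -0.024],
  [[-0.173, 0.003, 0.004], -0.024],
])

```text
time: 21.72
tool_pos: [0.5222, -0.0954, 0.1202]
tool_rot: [-3.142, -0.0, 2.263]
contact_force: [-0.5, -0.2, -0.2]
opening: 0.0437
grip_force: 3.5
```

```bash
python3 nx.py 0 0 135 130 125 120
```

```text
t 21.73 pos [ 0.5222 -0.0954  0.1202] l 140.0 dev tool mm [-0.   0.  -0.2] yaw dev 0.0
F tool [ 0.2 -0.5  0.2] torque [-0.16 -0.06  0.01] grip 3.499944219365716 open 0.043653775075362174
135.0 [-0.082, -0.0, -0.002] -0.011 tilt -0.09
130.0 [-0.165, 0.001, -0.012] -0.02 tilt -0.14
125.0 [-0.247, 0.003, -0.025] -0.027 tilt -0.17
120.0 [-0.329, 0.005, -0.039] -0.03 tilt -0.18
```

Emit:
step_arm([
  [[-0.04, 0, -0.001], -0.006],
  [[-0.082, 0, -0.003], -0.011],
  [[-0.125, 0, -0.007], -0.016],
  [[-0.165, 0.001, -0.012], -0.02],
  [[-0.165, 0.001, -0.012], -0.02],
  [[-0.165, 0.001, -0.012], -0.02],
])

```text
time: 22.48
tool_pos: [0.5286, -0.103, 0.1209]
tool_rot: [-3.141, -0.0, 2.283]
contact_force: [-0.2, -0.2, -1.1]
opening: 0.044
grip_force: 3.5
```

```bash
python3 nx.py 0 0 125 120 115 110
```

```text
t 22.48 pos [ 0.5286 -0.103   0.1209] l 130.0 dev tool mm [0. 0. 0.] yaw dev -0.0
F tool [-0.  -0.2  1.1] torque [-0.13 -0.09  0.03] grip 3.4999080933630466 open 0.04396025431742251
125.0 [-0.082, -0.0, -0.013] -0.007 tilt -0.17
120.0 [-0.164, 0.001, -0.028] -0.01 tilt -0.18
115.0 [-0.246, 0.001, -0.043] -0.009 tilt -0.18
110.0 [-0.328, 0.002, -0.057] -0.005 tilt -0.16
```

Emit:
step_arm([
  [[-0.041, 0, -0.006], -0.004],
  [[-0.082, 0, -0.013], -0.007],
  [[-0.123, 0, -0.02], -0.009],
  [[-0.164, 0.001, -0.028], -0.01],
  [[-0.164, 0.001, -0.028], -0.01],
  [[-0.164, 0.001, -0.028], -0.01],
])

```text
time: 23.22
tool_pos: [0.5352, -0.1106, 0.1225]
tool_rot: [-3.141, 0.0, 2.293]
contact_force: [-0.2, 0.5, -4.0]
opening: 0.0438
grip_force: 3.5
```

```bash
python3 nx.py 0 0 115 110 105 100
```

```text
t 23.23 pos [ 0.5352 -0.1106  0.1225] l 119.75 dev tool mm [ 0.  -0.   0.1] yaw dev 0.0
F tool [0.5 0.2 4. ] torque [-0.09 -0.01  0.  ] grip 3.4998341649770737 open 0.043764481933339164
115.0 [-0.079, 0.0, -0.016] 0.001 tilt -0.18
110.0 [-0.161, 0.0, -0.03] 0.005 tilt -0.16
105.0 [-0.243, -0.0, -0.042] 0.012 tilt -0.12
100.0 [-0.326, -0.001, -0.051] 0.013 tilt -0.08
```

Emit:
step_arm([
  [[0, 0, 0.008], 0],
  [[-0.04, 0, 0.002], 0],
  [[-0.079, 0, -0.006], 0.001],
  [[-0.079, 0, -0.006], 0.001],
  [[-0.079, 0, -0.006], 0.001],
])

```text
time: 23.85
tool_pos: [0.5385, -0.1142, 0.1231]
tool_rot: [3.141, 0.001, 2.292]
contact_force: [0.9, -0.1, -2.1]
opening: 0.0441
grip_force: 3.5
```

```bash
python3 nx.py 0 -0.5 110 105 100
```

```text
t 23.85 pos [ 0.5385 -0.1142  0.1231] l 114.75 dev tool mm [0.1 0.1 0.9] yaw dev -0.0
F tool [-0.7  0.6  2.1] torque [-0.15 -0.17  0.02] grip 3.500067600980401 open 0.04414093358769459
110.0 [-0.079, -0.002, -0.029] 0.004 tilt -0.16
105.0 [-0.162, -0.002, -0.041] 0.011 tilt -0.12
100.0 [-0.244, -0.003, -0.049] 0.012 tilt -0.08
```

Emit:
step_arm([
  [[-0.04, -0.001, -0.007], 0.002],
  [[-0.079, -0.002, -0.014], 0.004],
  [[-0.12, -0.002, -0.02], 0.007],
  [[-0.12, -0.002, -0.02], 0.007],
  [[-0.12, -0.002, -0.02], 0.007],
])

```text
time: 24.48
tool_pos: [0.5432, -0.1198, 0.1243]
tool_rot: [3.141, 0.001, 2.285]
contact_force: [1.5, -1.9, -3.0]
opening: 0.0443
grip_force: 3.5
```

```bash
python3 nx.py 0 0.4 105 100 95 90
```

```text
t 24.48 pos [ 0.5432 -0.1198  0.1243] l 107.25 dev tool mm [ 0.1 -0.   0. ] yaw dev 0.001
F tool [-2.4 -0.1  3. ] torque [-0.21 -0.36 -0.02] grip 3.499956401064992 open 0.04431351762788342
105.0 [-0.039, 0.0, -0.006] 0.004 tilt -0.12
100.0 [-0.122, -0.0, -0.014] 0.005 tilt -0.08
95.0 [-0.205, -0.0, -0.02] -0.009 tilt -0.05
90.0 [-0.288, 0.0, -0.022] -0.041 tilt -0.02
```

Emit:
step_arm([
  [[0, 0, 0.012], 0],
  [[-0.039, 0, 0.005], 0.004],
  [[-0.08, 0, 0], 0.005],
  [[-0.12, 0, -0.004], 0.005],
  [[-0.12, 0, -0.004], 0.005],
  [[-0.12, 0, -0.004], 0.005],
])

```text
time: 25.22
tool_pos: [0.5475, -0.1249, 0.1244]
tool_rot: [-3.141, -0.0, 2.28]
contact_force: [-0.2, -0.7, 0.0]
opening: 0.0441
grip_force: 3.5
```

```bash
python3 nx.py 0 1 95 90 85 80
```

```text
t 25.23 pos [ 0.5475 -0.1249  0.1244] l 100.75 dev tool mm [-0.1 -0.1  0.1] yaw dev 0.001
F tool [-0.4 -0.6 -0. ] torque [-0.11 -0.1   0.02] grip 3.5000120289623737 open 0.0440852660058224
95.0 [-0.094, 0.001, -0.009] -0.014 tilt -0.05
90.0 [-0.177, 0.002, -0.011] -0.046 tilt -0.02
85.0 [-0.26, 0.007, -0.012] -0.094 tilt -0.0
80.0 [-0.342, 0.016, -0.012] -0.16 tilt 0.0
```

Emit:
step_arm([
  [[-0.047, 0, -0.005], -0.007],
  [[-0.094, 0.001, -0.01], -0.014],
  [[-0.135, 0.001, -0.013], -0.03],
  [[-0.177, 0.002, -0.015], -0.046],
  [[-0.177, 0.002, -0.015], -0.046],
  [[-0.177, 0.002, -0.015], -0.046],
])

```text
time: 25.98
tool_pos: [0.5546, -0.1329, 0.1253]
tool_rot: [-3.142, -0.0, 2.326]
contact_force: [-0.5, 0.1, -1.0]
opening: 0.0437
grip_force: 3.5
```

```bash
python3 nx.py 0 0.8 85 80 75 70
```

```text
t 25.98 pos [ 0.5546 -0.1329  0.1253] l 90.0 dev tool mm [-0.  0. -0.] yaw dev 0.0
F tool [ 0.5 -0.3  1. ] torque [-0.11 -0.09 -0.03] grip 3.500012392178178 open 0.04370840157614848
85.0 [-0.083, 0.001, -0.0] -0.048 tilt -0.0
80.0 [-0.166, 0.006, -0.0] -0.114 tilt 0.0
75.0 [-0.248, 0.018, -0.0] -0.185 tilt 0.0
70.0 [-0.329, 0.035, -0.0] -0.257 tilt 0.0
```

Emit:
step_arm([
  [[-0.041, 0, 0], -0.022],
  [[-0.083, 0.001, 0], -0.048],
  [[-0.125, 0.003, 0], -0.08],
  [[-0.166, 0.006, 0], -0.114],
  [[-0.207, 0.011, 0], -0.15],
  [[-0.248, 0.018, 0], -0.185],
  [[-0.248, 0.018, 0], -0.185],
  [[-0.248, 0.018, 0], -0.185],
])

```text
time: 26.98
tool_pos: [0.5656, -0.1429, 0.1253]
tool_rot: [-3.142, -0.0, 2.511]
contact_force: [0.3, 0.1, -0.7]
opening: 0.0436
grip_force: 3.5
```

```bash
python3 nx.py 0 0.8 70 65 60 55
```

```text
t 26.98 pos [ 0.5656 -0.1429  0.1253] l 75.0 dev tool mm [-0.  0.  0.] yaw dev -0.0
F tool [-0.1  0.3  0.7] torque [-0.15 -0.11  0.02] grip 3.5000208858400583 open 0.0436446328718488
70.0 [-0.083, 0.001, -0.0] -0.072 tilt 0.0
65.0 [-0.165, 0.009, -0.0] -0.143 tilt 0.0
60.0 [-0.247, 0.023, -0.0] -0.215 tilt 0.0
55.0 [-0.328, 0.042, -0.0] -0.286 tilt 0.0
```

Emit:
step_arm([
  [[-0.042, 0, 0], -0.036],
  [[-0.083, 0.001, 0], -0.072],
  [[-0.125, 0.005, 0], -0.108],
  [[-0.165, 0.009, 0], -0.143],
  [[-0.207, 0.015, 0], -0.18],
  [[-0.247, 0.023, 0], -0.215],
  [[-0.288, 0.032, 0], -0.25],
  [[-0.328, 0.042, 0], -0.286],
  [[-0.328, 0.042, 0], -0.286],
  [[-0.328, 0.042, 0], -0.286],
])

```text
time: 28.22
tool_pos: [0.5829, -0.1525, 0.1253]
tool_rot: [-3.142, -0.0, 2.797]
contact_force: [0.3, -0.6, -1.2]
opening: 0.0439
grip_force: 3.5
```

```bash
python3 nx.py 0 0.8 50 45 40 35 30 25
```

```text
t 28.23 pos [ 0.5829 -0.1525  0.1253] l 55.0 dev tool mm [ 0. -0.  0.] yaw dev -0.0
F tool [-0.4 -0.5  1.2] torque [-0.14 -0.13 -0.01] grip 3.5000359872356057 open 0.043938944138631926
50.0 [-0.083, 0.002, -0.0] -0.072 tilt 0.0
45.0 [-0.166, 0.01, -0.0] -0.136 tilt 0.0
40.0 [-0.248, 0.022, -0.0] -0.185 tilt 0.0
35.0 [-0.329, 0.039, -0.0] -0.219 tilt 0.0
30.0 [-0.411, 0.058, -0.0] -0.238 tilt 0.0
25.0 [-0.492, 0.078, -0.0] -0.243 tilt 0.0
```

Emit:
step_arm([
  [[-0.042, 0, 0], -0.036],
  [[-0.083, 0.001, 0], -0.072],
  [[-0.125, 0.004, 0], -0.105],
  [[-0.166, 0.008, 0], -0.136],
  [[-0.207, 0.014, 0], -0.163],
  [[-0.248, 0.02, 0], -0.185],
  [[-0.29, 0.028, 0], -0.204],
  [[-0.329, 0.036, 0], -0.219],
  [[-0.329, 0.036, 0], -0.219],
  [[-0.329, 0.036, 0], -0.219],
])

```text
time: 29.48
tool_pos: [0.6022, -0.1572, 0.1253]
tool_rot: [-3.142, -0.0, 3.016]
contact_force: [0.2, 0.0, -0.2]
opening: 0.0439
grip_force: 3.5
```

```bash
python3 nx.py 0 0.8 30 25 20 16 13 10.5
```

```text
t 29.48 pos [ 0.6022 -0.1572  0.1253] l 35.0 dev tool mm [ 0.1 -0.2  0. ] yaw dev 0.0
F tool [-0.2  0.   0.2] torque [-0.13 -0.1   0.  ] grip 3.4999980591237545 open 0.04388489520415555
30.0 [-0.085, 0.004, -0.0] -0.019 tilt 0.0
25.0 [-0.168, 0.006, -0.0] -0.024 tilt 0.0
20.0 [-0.251, 0.008, -0.0] -0.024 tilt 0.0
16.0 [-0.318, 0.009, -0.0] -0.024 tilt 0.0
13.0 [-0.368, 0.01, -0.0] -0.024 tilt 0.0
10.5 [-0.41, 0.011, -0.0] -0.024 tilt 0.0
```

Emit:
step_arm([
  [[-0.042, 0.002, 0], -0.01],
  [[-0.085, 0.003, 0], -0.019],
  [[-0.125, 0.003, 0], -0.022],
  [[-0.168, 0.004, 0], -0.024],
  [[-0.21, 0.005, 0], -0.024],
  [[-0.251, 0.006, 0], -0.024],
  [[-0.29, 0.006, 0], -0.024],
  [[-0.29, 0.006, 0], -0.024],
  [[-0.29, 0.006, 0], -0.024],
])

```text
time: 30.6
tool_pos: [0.6195, -0.159, 0.1253]
tool_rot: [-3.142, -0.0, 3.04]
contact_force: [-0.1, 0.9, -1.4]
opening: 0.044
grip_force: 3.5
```

```bash
python3 nx.py 0 0.8 13 10.5
```

```text
t 30.6 pos [ 0.6195 -0.159   0.1253] l 17.75 dev tool mm [-0.1 -0.2  0. ] yaw dev 0.0
F tool [0.2 0.9 1.4] torque [-0.06 -0.16  0.02] grip 3.5001660464331508 open 0.043987388922991935
13.0 [-0.078, 0.003, -0.0] 0.0 tilt 0.0
10.5 [-0.119, 0.003, -0.0] 0.0 tilt 0.0
```

Emit:
step_arm([
  [[-0.02, 0.002, 0], 0],
  [[-0.04, 0.003, 0], 0],
  [[-0.06, 0.003, 0], 0],
  [[-0.08, 0.003, 0], 0],
  [[-0.08, 0.003, 0], 0],
  [[-0.08, 0.003, 0], 0],
])

```text
time: 31.35
tool_pos: [0.6244, -0.1593, 0.1253]
tool_rot: [-3.142, -0.0, 3.04]
contact_force: [-0.6, -0.6, -0.6]
opening: 0.0442
grip_force: 3.5
```

Emit:
step_arm([
  [[-0.015, 0, 0], 0],
  [[-0.03, 0, 0], 0],
  [[-0.03, 0, 0], 0],
  [[-0.03, 0, 0], 0],
  [[-0.03, 0, 0], 0],
])

```text
time: 31.98
tool_pos: [0.6262, -0.1595, 0.1253]
tool_rot: [-3.142, -0.0, 3.04]
contact_force: [-0.3, -0.3, -1.1]
opening: 0.0443
grip_force: 3.5
```

Emit:
step_arm([
  [[-0.015, 0, 0], 0],
  [[-0.03, 0, 0], 0],
  [[-0.03, 0, 0], 0],
  [[-0.03, 0, 0], 0],
  [[-0.03, 0, 0], 0],
])

```text
time: 32.6
tool_pos: [0.6276, -0.1597, 0.1252]
tool_rot: [3.142, -0.001, 3.04]
contact_force: [-4.6, -0.2, 0.8]
opening: 0.0443
grip_force: 3.5
```

```bash
python3 nx.py 0 0.8 13 10.5
```

```text
t 32.6 pos [ 0.6276 -0.1597  0.1252] l 10.0 dev tool mm [-0.4  0.   0.1] yaw dev 0.0
F tool [ 4.5 -0.7 -0.8] torque [-0.11  0.66  0.04] grip 3.503369358368218 open 0.04429122975993982
13.0 [0.057, -0.0, -0.001] 0.0 tilt 0.0
10.5 [0.015, -0.0, -0.001] 0.0 tilt 0.0
```

The ring met the collar softly at 4.6 N. Now I let go and take a look before lifting.

Emit:
step_arm([
  [[0, 0, 0], 0],
  [[0, 0, 0], 0],
  [[0, 0, 0], 0],
  [[0, 0, 0], 0],
  [[0, 0, 0], 0],
  [[0, 0, 0], 0],
], hand=100)

```text
time: 33.35
tool_pos: [0.628, -0.1597, 0.1254]
tool_rot: [-3.141, 0.0, 3.04]
contact_force: [-0.3, -0.4, -0.6]
opening: 0.0554
grip_force: 0.0
```

Emit:
step_arm([
  [[0, 0, -0.4], 0],
  [[0, 0, -1], 0],
  [[0, 0, -2], 0],
  [[-0.5, 0, -2.5], 0],
  [[-1.5, 0, -2.5], 0],
  [[-1.5, 0, -2.5], 0],
  [[-1.5, 0, -2.5], 0],
])

```text
time: 34.22
tool_pos: [0.717, -0.1687, 0.2738]
tool_rot: [3.141, -0.003, 3.04]
contact_force: [-0.0, -0.5, -0.3]
opening: 0.0556
grip_force: 0.0
```

```bash
python3 - <<'E'
from h import *; from cell import robot
out=[]
s=robot.observe();t=(s['tool_pos'],s['tool_rot'])
for n,b in (('side',(230,330,120,210)),('scene',(190,290,215,305))):
    c=robot.read_camera(n)['pixels'];out.append(cv2.resize(c[b[2]:b[2]+90,b[0]:b[1],::-1],None,fx=4,fy=4,interpolation=cv2.INTER_CUBIC))
cv2.imwrite('pics/end.png',np.hstack(out));print(t,s['contact_force'],s['opening'])
E
```

```text
(array([ 0.71701385, -0.16872641,  0.27380487]), array([ 3.14118292e+00, -2.69233506e-03,  3.03988551e+00])) [-0.03271366 -0.4556811  -0.33026196] 0.05563385283327594
```

View pics/end.png

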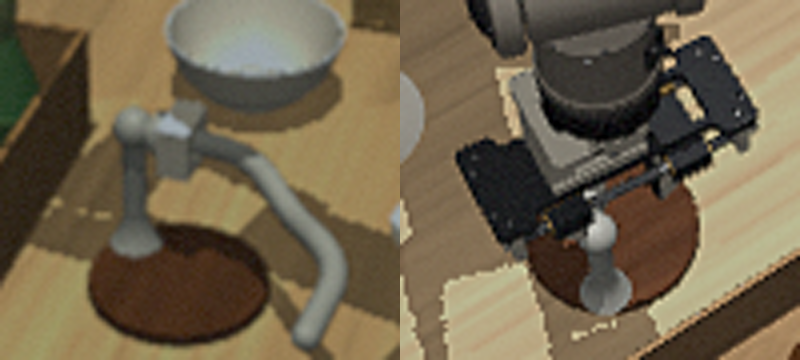

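The side crop shows the ring hanging at (178,140), tight against the collar at (155,130), and the gripper is clear of it.

```bash
python3 -c "
from cell import robot
print(robot.hand_in())"
```

```text
the job is handed in; nothing more can be done
None
```

The napkin ring is threaded round the bent rod, released and hanging against the collar; I handed the job in at about 34 s of the 72 s allowed. The judge's result was not shown, but the ring met the collar at about 4.6 N and the final side picture shows it seated there, with the gripper clear.

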